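# Close up the desk copier and start the copy

### The arm

A 6-joint arm with a two-finger parallel gripper is mounted at the origin on the work surface. World frame = base frame: x ahead of the robot, y to its left, z up, the work surface at z = 0. Lengths are in m, angles in rad, forces in N, time in s.
With the tool pointing down it reaches from about 0.375 to 0.925 m from the base axis. Payload 5.7 kg.
Tool frame: the origin (TCP) lies on the centre line of the jaws, within the pads' length; the fingertips stand bot.tcp_to_tips ahead of it and the grasp point (between the pads) is the TCP (bot.tcp_to_tips is the distance from the TCP to the fingertips, in m); y points along the fingers, z is the direction in which the jaws open and shut, and the axes are right-handed (so a half turn about y gives the same grasp; the last joint's range is limited). The gripper opens to 85 mm and grips with 20 to 120 N. Pads are 22 mm wide; open, the fingers measure 114 mm over their backs; the gripper's body (76 mm by 85 mm) begins 54 mm behind the grasp point. The pads swing forward as they close: fully open they stand 13 mm farther back than shut.
Start: joints at [-1.458, 0.359, 1.51, -0, 1.272, -0.115], TCP at [0.135, -0.584, 0.25] pointing down, gripper open.
Joint ranges: [-2.97, 2.97], [-1.01, 2.36], [0.21, 2.38], [-0.96, 4.11], [0.2, 2.71], [-2.98, 2.98]. Speed limits (rad/s): [2.39, 2.39, 3.14, 3.14, 3.14, 3.14].

### API

Orientations are given as a rotation vector (axis times angle).
In Python, from plant import bot, eyes gives the robot as it stands.
- The arm moves only by the tool step_arm, never from a script. Its argument "targets" is text: rows parted by semicolons, each of 6 numbers parted by spaces: the shift along the tool's x, y, z in mm, then the turn, a rotation vector about the tool's x, y, z in rad. In form: x y z ax ay az; .... A call has 1 to 10 rows; each row shifts and turns the commanded pose from where the row before left it, along the tool's axes as they then stand; what a row does not reach is not made up. A row lasts 1/10 s, in which the tool goes at most 50 mm and 8.59 degrees, less where a joint would pass 70% of its speed; a pose out of reach is approached as far as the arm can. A call with a gripper value outside its range is refused whole. "jaw" is the opening, from 0 (shut) to 1 (fully open), set as the call begins (left out, the last holds). The fingers move at their own pace and stop on an object; "newtons" is the grip in N (left out, the last holds). Time passes only in rows, so rows that do not move let the fingers close. It gives the time, the measured TCP pose, the force and the opening at its end, in the units of the state.
- bot.state(): the state, without advancing time (a new reading comes with each control period).
- eyes.read_camera(name): name is "side" or "top" or "wrist"; returns a dict with "color" (400x640x3 uint8, red, green, blue), "fov_y" (degrees; the focal length in pixels is half the picture's height over the tangent of half this angle, whatever the lens; pixels are square), "cx", "cy" (the principal point, pixels), "dist_coeffs" ([k1, k2, p1, p2, k3] as OpenCV has them; the pictures are not rectified), "view" (4x4, takes a point from world to camera coordinates); the wrist camera has in their place "mount" (4x4, takes a point from camera to tool coordinates, whose origin is the TCP and whose axes are the tool frame's). Camera axes: x right, y down, z forward; pixel columns grow to the right and rows downward; lengths in m; the calibration is good to about 2 mm. A picture is of the moment at which its call begins: read the wrist's pose just before it. There is no depth.
- bot.job_done(): hands the job in, once; it reports no verdict.
The state is a dict: "t": time; "joint_pos": joint angles; "qd": joint speeds; "joint_efforts": joint torques, N m; "position": TCP position; "ee_rot": TCP orientation; "wrist_force": force on the tool from outside, world axes, zero at the start; "moment": the same for the moment, N m; "opening": opening from 0.0 (shut) to 1.0 (fully open).
Only numpy, scipy, OpenCV 4.12 (cv2) and the standard library are available. Lean on these libraries where they do the work, as an engineer would, in place of code of your own. Each camera call takes 0.05 s, during which the arm holds its last target.

### The job

Get the desk copier to copy the sheet that lies on its glass: using only your fingertips, push its pulled-out paper tray fully home and push its raised lid all the way down (either one first), then press the large round key on the front strip right down and let it come up again. Grip nothing, do not raise the lid or pull the tray out further, do not press the small key, and leave the toys and the other things on the desk where they stand.

Things in the scene. Friction and masses are not known exactly. Their poses are not given: they have to be found in the camera images.
- copier: White desktop copier, fixed to the desk: a body 300 mm (its x) by 400 mm (its y), 88 mm high; origin at the centre of its underside, x from its front (the side towards the robot) to its back, z up. Along its front edge runs a console strip 55 mm deep whose top is 100 mm above the desk (centre line at x = -122 mm); the two keys and two toys stand on it. The glass, with a sheet on it, is behind the strip, at 88 mm, under the lid. Standing position and yaw vary.
- tray (a joint): How far the paper tray is pulled out towards the copier's -x: 0 = fully home (a hard stop), at most 0.10 m. It starts pulled out 30 to 60 mm. It slides with about 1.5 N of friction (more when moved fast) and stays where it is left.
- tray_front (a point): Centre of the outer (robot-side) face of the tray's flat upright front plate. The plate is 300 mm wide (copier's y), 56 mm high, 20 mm thick (its thickness lies behind this point), from 18 to 74 mm above the desk. With the tray home this point is at x = -170 mm in the copier's frame, the plate standing 20 mm proud of the body; it moves along the copier's x with the tray. Orientation as the copier.
- lid (a joint): Angle of the lid above closed, about a hinge axis along the copier's y, at x = +140 mm in the copier's frame and 88 mm above the desk: 0 = shut flat on the glass, up to 1.25 rad. It starts at 0.6 to 1.0 rad, leaning back over its hinge, free edge up and towards the robot. A stiff hinge holds it wherever it is left; near the free edge about 1 to 5 N pushes it down.
- lid_edge (a point): Middle of the free edge of the lid's outer (upper) face. The lid is a flat plate 233 mm from hinge to free edge, 380 mm wide, 22 mm thick (this point is 233 mm along the lid from the hinge axis and 22 mm out from the lid's underside, which passes through the hinge axis). Shut, its outer face is 110 mm above the desk. The orientation is the lid's: x towards the hinge, z out of the outer face.
- start (a joint): Travel of the large key: 0 = up, 0.006 m = fully down. It springs back; about 1 N starts it and 4 N takes it fully down.
- start_top (a point): Centre of the top of the large round key, a grey disc 34 mm across, 114 mm above the desk when up. It is pressed straight down. It stands 60 mm to the left or to the right of the middle of the console strip (varies), the small key on the other side.
- power (a joint): Travel of the small key, same spring: 0 = up, 0.006 m = fully down. Not to be pressed.
- power_top (a point): Centre of the top of the small round key, a grey disc 16 mm across, 114 mm above the desk when up.
- toy_a: Small toy figure, 46 mm tall, 28 mm across, standing loose near the +y end of the console strip; origin at the centre of its underside.
- toy_b: Small toy figure, 44 mm tall, 28 mm across, standing loose near the -y end of the console strip; origin at the centre of its underside.
- stapler: Black stapler, 130 x 34 mm and 42 mm high, loose on the desk beside the tray on its +y side; origin at the centre of its underside.
- glue: Upright glue stick, 28 mm across, 93 mm tall, loose on the desk beside the tray on its -y side; origin at the centre of its underside.
- mug: Blue mug, 80 mm across, 90 mm tall, on the desk to the left of the copier; origin at the centre of its underside.
- phone: Black phone lying flat, 150 x 73 x 9 mm, on the desk to the right of the copier; origin at the centre of its underside.

How it is judged:
By the outcome, as a careful person would: the job done as asked, in the order asked, and still so for the second after the job is handed in, with the robot touching nothing.
It also fails if it takes over 48 s, if anything falls off the work surface, if the arm or the gripper's body presses on something with over 40 N, if the wrist force passes 120 N, or if a joint passes its speed limit or range.

## Working session

There is one attempt and no reset: what is moved stays moved. The work goes in short steps, Python scripts to look and compute and a tool call to move; the robot and the scene stay as the last step left them, time stands still between calls to the robot, and variables do not carry over. Pictures are saved under pics/ and viewed, and the job is handed in when it is done.

Besides the shell and the picture viewer there is one more tool, called after ">>>" as name(argument=value, ...) on one line, values as JSON. step_arm: Moves the arm, as the interface text tells. Its arguments: {"type":"object","properties":{"targets":{"type":"string"},"jaw":{"type":"number"},"newtons":{"type":"number"}},"required":["targets"]}

```bash
mkdir -p pics; ls
python3 - <<'E'
from plant import bot, eyes
import cv2,json,numpy as np
s=bot.state(); print(s); print(bot.tcp_to_tips)
for n in ["side","top","wrist"]:
    c=eyes.read_camera(n); cv2.imwrite(f"pics/{n}0.png",c["color"][:,:,::-1])
    print(n,{k:(np.round(v,4).tolist() if not isinstance(v,float) else v) for k,v in c.items() if k!="color"})
    np.save(f"{n}0.npy",{k:v for k,v in c.items()},allow_pickle=True)
E
```

```text
pics
{'t': 0.0, 'joint_pos': array([-1.45808402e+00,  3.59527894e-01,  1.51144857e+00, -3.12242458e-05,
        1.27250026e+00, -1.15106064e-01]), 'qd': array([-6.39010434e-04,  7.82860366e-05, -4.97450722e-04,  2.05717548e-03,
       -1.55843498e-03, -5.75848857e-04]), 'joint_efforts': array([-1.34557027e-03, -5.27625060e+01, -2.78618413e+01, -3.76998714e-04,
        1.30299374e-02, -1.71243175e-05]), 'position': array([ 0.13541613, -0.58384641,  0.24943379]), 'ee_rot': array([-0.24037967,  2.10279104, -2.09880709]), 'wrist_force': array([-0.08093163, -0.32695354,  1.05471104]), 'moment': array([ 0.0104469 , -0.02223598,  0.07196266]), 'opening': 0.9993689255029462}
0.019
side {'fov_y': 51.71370304171001, 'cx': 321.5991347004155, 'cy': 194.58610083900373, 'dist_coeffs': [0.0024, 0.0, 0.0, 0.0, 0.0], 'view': [[-0.9524, -0.3047, 0.0138, 0.5561], [-0.187, 0.5477, -0.8155, 0.1905], [0.2409, -0.7792, -0.5786, 1.025], [0.0, 0.0, 0.0, 1.0]]}
top {'fov_y': 43.838635357260266, 'cx': 315.084099988782, 'cy': 206.37981022240538, 'dist_coeffs': [-0.1479, 0.0, 0.0, 0.0, 0.0], 'view': [[0.0586, -0.9983, -0.0039, -0.0225], [-0.9724, -0.0562, -0.2267, 0.6127], [0.226, 0.0171, -0.974, 1.3662], [0.0, 0.0, 0.0, 1.0]]}
wrist {'fov_y': 68.41562747719308, 'cx': 319.7161118823816, 'cy': 191.79400883622137, 'dist_coeffs': [-0.0553, 0.0, 0.0, 0.0, 0.0], 'mount': [[0.0008, 0.9559, 0.2938, -0.074], [0.0008, -0.2938, 0.9559, -0.1226], [1.0, -0.0006, -0.001, 0.0004], [0.0, 0.0, 0.0, 1.0]]}
```

View pics/side0.png

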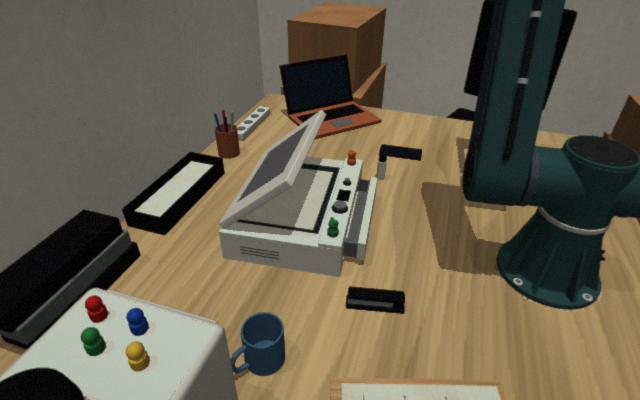

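View pics/top0.png

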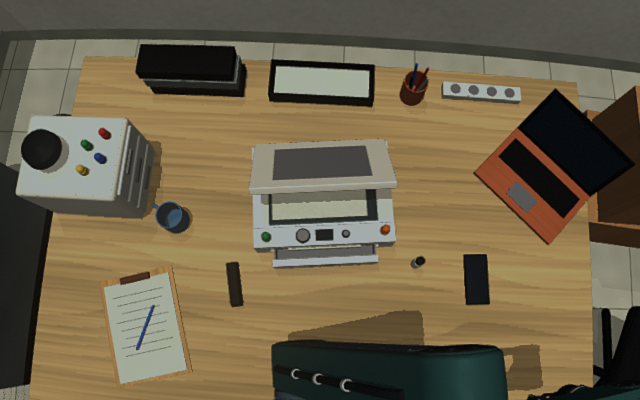

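View pics/wrist0.png

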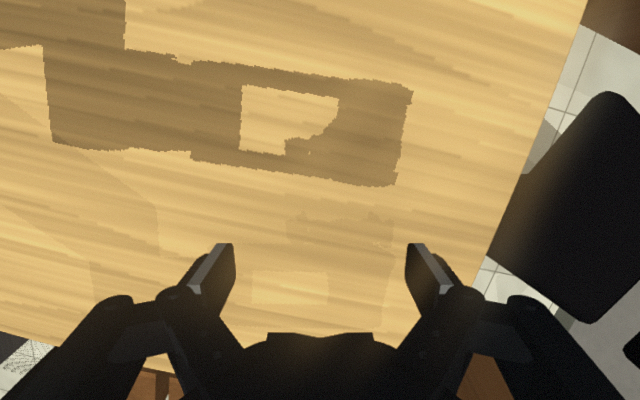

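The copier is visible in both views. In the top view the large key is near (303,235), the display at (324,235), the small key at (346,234), and the tray front at y≈260. I'll enlarge both views.

Run:
```python
import cv2
a=cv2.imread("pics/top0.png")[130:280,225:435]; cv2.imwrite("pics/topc.png",cv2.resize(a,None,fx=3.8,fy=3.8,interpolation=cv2.INTER_CUBIC))
a=cv2.imread("pics/side0.png")[105:275,215:435]; cv2.imwrite("pics/sidec.png",cv2.resize(a,None,fx=3.5,fy=3.5,interpolation=cv2.INTER_CUBIC))
```

```text
(no output)
```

View pics/topc.png

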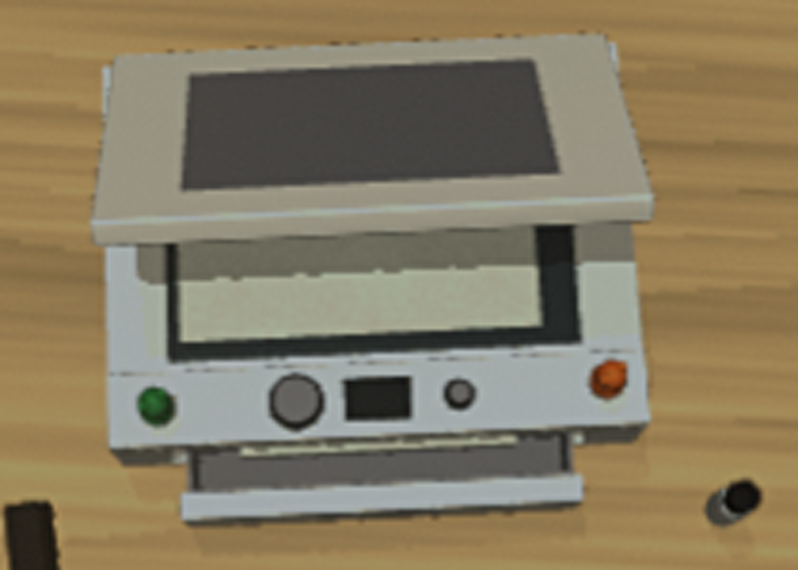

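View pics/sidec.png

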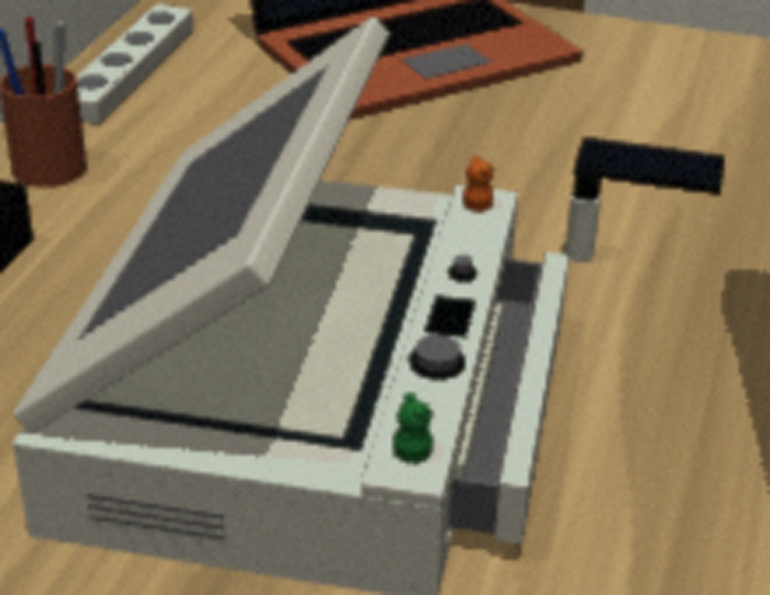

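```bash
cat > h.py <<'E'
import numpy as np, cv2
from scipy.optimize import least_squares
C={n:np.load(f"{n}0.npy",allow_pickle=True).item() for n in["side","top"]}
def K(c):
    f=200/np.tan(np.radians(c["fov_y"]/2)); return np.array([[f,0,c["cx"]],[0,f,c["cy"]],[0,0,1.]])
def proj(c,P,V=None):
    V=c["view"] if V is None else V
    return cv2.projectPoints(np.atleast_2d(P).astype(float),cv2.Rodrigues(V[:3,:3])[0],V[:3,3],K(c),np.array(c["dist_coeffs"],float))[0][:,0]
def tri(pt,ps):
    c1,c2=C["top"],C["side"]
    u=[cv2.undistortPoints(np.array([[p]],float),K(c),np.array(c["dist_coeffs"],float))[0,0] for c,p in((c1,pt),(c2,ps))]
    X=cv2.triangulatePoints(c1["view"][:3],c2["view"][:3],u[0],u[1])[:,0]; return X[:3]/X[3]
T=lambda x,y:(225+(x+.5)/3.8-.5,130+(y+.5)/3.8-.5)
S=lambda x,y:(215+(x+.5)/3.5-.5,105+(y+.5)/3.5-.5)
E
cat > fit.py <<'E'
from h import *
obs={"start":(T(296,400),S(438,350)),"power":(T(459,393),S(463,263)),
"trayTL":(T(182,517),S(527,487)),"trayTR":(T(581,500),S(567,255)),
"lidL":(T(93,222),S(250,238)),"lidR":(T(652,198),S(366,19)),
"conFL":(T(108,447),S(443,494)),"conFR":(T(649,420),S(516,193)),
}
for k,(a,b) in obs.items(): print(k,np.round(tri(a,b)*1000,1))
def model(p):
    x,y,w,t,l=p
    L={"start":(-.122,.06,.114),"power":(-.122,-.06,.114),"trayTL":(-.17-t,.15,.074),"trayTR":(-.17-t,-.15,.074),
    "conFL":(-.15,.2,.1),"conFR":(-.15,-.2,.1)}
    for n,s in(("lidL",.19),("lidR",-.19)): L[n]=(.14-.233*np.cos(l)+.022*np.sin(l)*1,s,.088+.233*np.sin(l)+.022*np.cos(l))
    c,s=np.cos(w),np.sin(w)
    return {k:np.array([x+c*v[0]-s*v[1],y+s*v[0]+c*v[1],v[2]]) for k,v in L.items()}
def res(p):
    m=model(p); return np.concatenate([np.r_[proj(C["top"],m[k])[0]-obs[k][0],proj(C["side"],m[k])[0]-obs[k][1]] for k in obs])
r=least_squares(res,[.6,0,0,.04,.8],loss="soft_l1")
print(np.round(r.x,4)); 
for k,e in zip(obs,res(r.x).reshape(-1,4)): print(k,np.round(e,1),np.round(model(r.x)[k],4))
E
python3 fit.py
```

```text
start [521.9  42.6 110.7]
power [534.2 -75.9 110.2]
trayTL [434.9 123.   71.2]
trayTR [ 465.9 -172.1   73. ]
lidL [607.1 178.3 270.3]
lidR [ 652.  -192.5  251.3]
conFL [480.3 178.5  99.5]
conFR [ 523.7 -217.5   97.8]
[ 0.6501 -0.003   0.106   0.0309  0.7123]
start [-0.5 -0.9  0.2 -0.7] [0.5224 0.0438 0.114 ]
power [-0.1 -1.1  0.2 -1. ] [ 0.5351 -0.0755  0.114 ]
trayTL [-0.8 -0.2  0.3 -0.2] [0.4345 0.1249 0.074 ]
trayTR [ 0.5 -0.8  0.7 -0.4] [ 0.4662 -0.1734  0.074 ]
lidL [-1.5 -0.3  0.1  6.9] [0.6081 0.1837 0.2569]
lidR [ 0.8 -0.9  2.9 -1.5] [ 0.6484 -0.1942  0.2569]
conFL [-0.6 -0.2  0.4  0.4] [0.4798 0.18   0.1   ]
conFR [ 0.2  0.1  0.9 -0.5] [ 0.5221 -0.2177  0.1   ]
```

```bash
cat > mv.py <<'E'
# prints rel. moves from current state to a world pose: python usage go(p, R)
import numpy as np
from scipy.spatial.transform import Rotation as Ro
W=.106; O=np.array([.650,-.003,0])
def cop(x,y,z): # copier -> world
    return O+Ro.from_euler("z",W).apply([x,y,z])
def Rd(side): # tool y down; tool x along side*copier x
    x=side*np.array([np.cos(W),np.sin(W),0]); y=np.array([0,0,-1.]); return np.c_[x,y,np.cross(x,y)]
def rel(p,R,p0,R0):
    return R0.T@(np.array(p)-p0)*1000, Ro.from_matrix(R0.T@R).as_rotvec()
E
python3 - <<'E'
from mv import *
from plant import bot
s=bot.state(); R0=Ro.from_rotvec(s["ee_rot"]).as_matrix(); print(R0.round(3))
for sd in(1,-1):
    print(sd, rel(cop(-.25,0,.25),Rd(sd),s["position"],R0), cop(-.25,0,.25))
E
```

```text
[[-0.974 -0.     0.226]
 [-0.226  0.001 -0.974]
 [-0.    -1.    -0.001]]
1 (array([-3.84326680e+02,  4.06271886e-01, -4.80159598e+02]), array([-1.26278345e-04, -3.01982552e+00, -2.23591658e-03])) [ 0.40140319 -0.0294504   0.25      ]
-1 (array([-3.84326680e+02,  4.06271886e-01, -4.80159598e+02]), array([ 1.47899460e-03,  1.21766318e-01, -8.35294984e-05])) [ 0.40140319 -0.0294504   0.25      ]
```

>>> step_arm(targets="-45 0 -15 0 0.012 0;-45 0 -15 0 0.012 0;-45 0 -15 0 0.012 0;-45 0 -15 0 0.012 0;-23 0 -43 0 0.012 0;-23 0 -43 0 0.012 0;-23 0 -43 0 0.012 0;-23 0 -43 0 0.012 0;-23 0 -43 0 0.013 0;-23 0 -43 0 0.013 0", jaw=0)

```text
t: 1.15
position: [0.3971, -0.2107, 0.2503]
ee_rot: [-0.114, 2.168, -2.167]
wrist_force: [0.2, -0.5, 0.1]
opening: -0.003
```

Run:
```python
from mv import *
from plant import bot
s=bot.state(); R0=Ro.from_rotvec(s["ee_rot"]).as_matrix(); print(R0.round(3))
print(rel(cop(-.25,0,.25),Rd(-1),s["position"],R0))
```

```text
[[-0.995  0.     0.105]
 [-0.105  0.    -0.995]
 [-0.    -1.    -0.   ]]
(array([ -23.24030025,    0.3094821 , -179.81035782]), array([ 1.99560353e-04, -1.23517661e-03, -6.25712900e-05]))
```

>>> step_arm(targets="-6 0 -45 0 0 0;-6 0 -45 0 0 0;-6 0 -45 0 0 0;-5 0 -45 0 0 0;0 0 0 0 0 0")

```text
t: 1.65
position: [0.3995, -0.0264, 0.25]
ee_rot: [-0.122, 2.167, -2.162]
wrist_force: [-1.2, -0.7, -0.4]
opening: -0.0
```

```bash
cat > wr.py <<'E'
import sys
from plant import bot, eyes
from mv import *; import cv2
from h import K
def shot(name):
    s=bot.state(); c=eyes.read_camera("wrist"); 
    M=np.eye(4); M[:3,:3]=Ro.from_rotvec(s["ee_rot"]).as_matrix(); M[:3,3]=s["position"]
    c["view"]=np.linalg.inv(M@c["mount"]); np.save(name+".npy",c,allow_pickle=True)
    cv2.imwrite(f"pics/{name}.png",c["color"][:,:,::-1]); print(s["t"],s["position"],s["wrist_force"]); return c
if __name__=="__main__": shot(sys.argv[1])
E
python3 wr.py wr1
```

```text
1.65 [ 0.39952301 -0.02638921  0.25004714] [-1.15165482 -0.71431765 -0.39049811]
```

View pics/wr1.png

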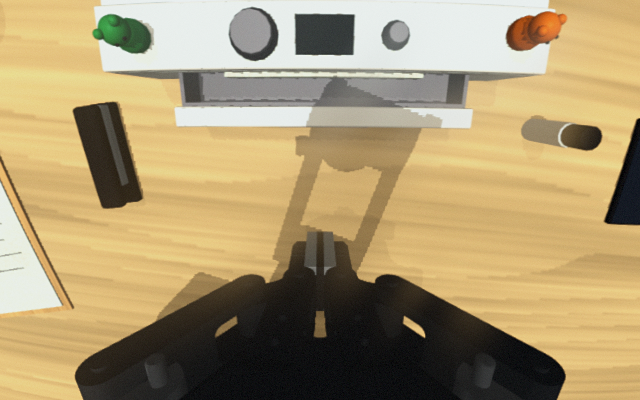

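The wrist view shows the large key at about (253,33), the small key at (397,34), the tray plate from (176,127) to (471,127), and the shut fingertips at (320,240). I'll check the fit against these.

Run:
```python
from h import *; from mv import *
c=np.load("wr1.npy",allow_pickle=True).item()
for n,p in dict(start=(-.122,.06,.114),power=(-.122,-.06,.114),tFL=(-.201,.15,.074),tFR=(-.201,-.15,.074),cL=(-.15,.2,.1),cR=(-.15,-.2,.1)).items(): print(n,proj(c,cop(*p)).round(1))
# tip
from plant import bot
R=Rd(-1); print(proj(c,np.array([.3995,-.0264,.250-.019])))
# tool pose needed for fingertip at tray; glue position
```

```text
start [[249.8  30.2]]
power [[399.6  31. ]]
tFL [[175.  126.2]]
tFR [[471.8 127.9]]
cL [[101.3  71.9]]
cR [[546.8  74.4]]
[[319.13537123 246.26365488]]
```

>>> step_arm(targets="0 45 0 0 0 0;0 45 0 0 0 0;0 45 0 0 0 0;0 46 0 0 0 0;0 0 0 0 0 0")

```text
t: 2.2
position: [0.3969, -0.0315, 0.0647]
ee_rot: [-0.126, 2.177, -2.17]
wrist_force: [-1.6, 0.7, 0.4]
opening: 0.003
```

```bash
cat > rl.py <<'E'
import sys
from mv import *
from plant import bot
s=bot.state(); R0=Ro.from_rotvec(s["ee_rot"]).as_matrix()
c=Ro.from_euler("z",-W).apply(s["position"]-O); print("t",round(s["t"],2),"cop mm",(c*1000).round(1),"F",s["wrist_force"].round(1))
if len(sys.argv)>1:
    a,b=rel(cop(*[float(v) for v in sys.argv[1:4]]),Rd(-1),s["position"],R0); print(a.round(1),b.round(4))
E
python3 rl.py -.181 0 .069
```

```text
t 2.2 cop mm [-254.7   -1.6   64.7] F [-1.6  0.7  0.4]
[-73.7  -5.2  -1.7] [ 0.004  -0.0017  0.0113]
```

>>> step_arm(targets="-15 -3 0 0 0 0;-10 -2 0 0 0 0;-10 0 0 0 0 0;-7 0 0 0 0 0;-6 0 0 0 0 0;-6 0 0 0 0 0;-5 0 0 0 0 0;-5 0 0 0 0 0;-4 0 0 0 0 0;0 0 0 0 0 0")

```text
t: 3.2
position: [0.4695, -0.024, 0.0743]
ee_rot: [-0.114, 2.166, -2.166]
wrist_force: [-0.1, -0.1, 0.4]
opening: 0.003
```

```bash
python3 rl.py -.181 0 .069
```

```text
t 3.2 cop mm [-181.7   -1.8   74.3] F [-0.1 -0.1  0.4]
[-0.7  5.3 -1.8] [-0.0001 -0.0001 -0.0011]
```

>>> step_arm(targets="-2 0 0 0 0 0;-2 0 0 0 0 0;-2 0 0 0 0 0;0 0 0 0 0 0")

```text
t: 3.6
position: [0.4714, -0.0234, 0.0738]
ee_rot: [-0.122, 2.17, -2.169]
wrist_force: [-8.0, -2.6, 3.6]
opening: 0.001
```

```bash
python3 rl.py; python3 wr.py wr2
python3 - <<'E'
from plant import eyes
import cv2
c=eyes.read_camera("side"); a=c["color"][100:280,215:435,::-1]; cv2.imwrite("pics/s2.png",cv2.resize(a,None,fx=3.3,fy=3.3,interpolation=cv2.INTER_CUBIC))
E
```

```text
t 3.6 cop mm [-179.7   -1.3   73.8] F [-8.  -2.6  3.6]
3.6 [ 0.47143618 -0.02335099  0.07383006] [-7.98767349 -2.56604823  3.6494133 ]
```

View pics/s2.png

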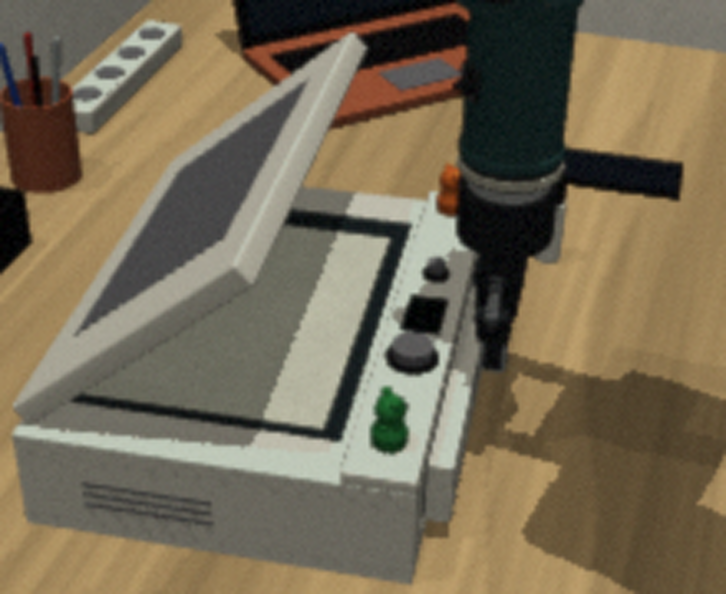

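The tray now sits against the body and the force rose to 8 N at the expected place, so it is against its stop. I'll push a little firmer, back off and lift, then move above the lid.

>>> step_arm(targets="-2 0 0 0 0 0;0 0 0 0 0 0;10 0 0 0 0 0;20 0 0 0 0 0;25 0 0 0 0 0;0 -45 0 0 0 0;0 -48 0 0 0 0;0 -48 0 0 0 0;0 -48 0 0 0 0;0 -48 0 0 0 0")

```text
t: 4.7
position: [0.4216, -0.0289, 0.3137]
ee_rot: [-0.112, 2.166, -2.166]
wrist_force: [0.8, -0.0, -0.8]
opening: -0.001
```

```bash
python3 wr.py wr3; python3 rl.py -.02 0 .33
```

```text
4.7 [ 0.42162757 -0.02892952  0.31367389] [ 0.75774686 -0.04784489 -0.76669845]
t 4.75 cop mm [-225.8   -2.9  321.3] F [ 3.1 -0.8  6.1]
[-205.9   -5.9   -2.9] [-0.0043 -0.0001 -0.0137]
```

View pics/wr3.png

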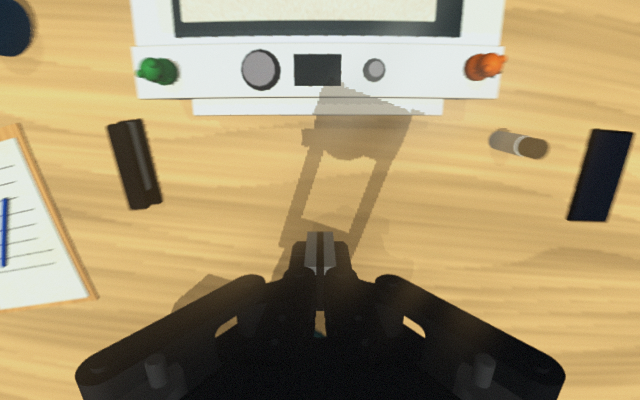

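>>> step_arm(targets="0 -12 0 0 0 0;-30 0 0 0 0 0;-40 0 0 0 0 0;-40 0 0 0 0 0;-40 0 0 0 0 0;-40 0 0 0 0 0;-35 0 -2 0 0 0;-15 0 0 0 0 0;0 0 0 0 0 0;0 0 0 0 0 0")

```text
t: 5.75
position: [0.6592, -0.0016, 0.3217]
ee_rot: [-0.118, 2.169, -2.168]
wrist_force: [-0.2, 0.3, -0.0]
opening: -0.001
```

```bash
python3 rl.py
python3 - <<'E'
from plant import eyes
import cv2
c=eyes.read_camera("side"); a=c["color"][40:280,200:460,::-1]; cv2.imwrite("pics/s3.png",cv2.resize(a,None,fx=2.5,fy=2.5,interpolation=cv2.INTER_CUBIC))
E
```

```text
t 5.75 cop mm [  9.3   0.4 321.7] F [-0.2  0.3 -0. ]
```

View pics/s3.png

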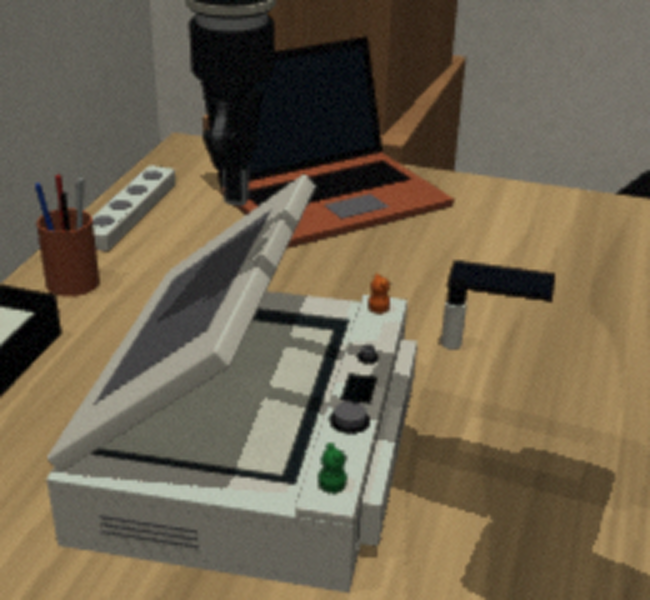

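>>> step_arm(targets="0 20 0 0 0 0;0 15 0 0 0 0;0 12 0 0 0 0;0 10 0 0 0 0;0 10 0 0 0 0;0 10 0 0 0 0;1 10 0 0 0 0;2 10 0 0 0 0;3 10 0 0 0 0;4 10 0 0 0 0")

```text
t: 6.8
position: [0.6499, -0.0028, 0.2056]
ee_rot: [-0.115, 2.167, -2.167]
wrist_force: [-0.4, -1.3, 4.6]
opening: 0.001
```

```bash
python3 rl.py -.05 0 .129
```

```text
t 6.8 cop mm [-1.000e-01  2.000e-01  2.056e+02] F [-0.4 -1.3  4.6]
[49.9 76.6  0.2] [ 0.     -0.0001  0.0001]
```

>>> step_arm(targets="6 10 0 0 0 0;7 10 0 0 0 0;8 10 0 0 0 0;8 10 0 0 0 0;8 10 0 0 0 0;5 8 0 0 0 0;4 6 0 0 0 0;2 5 0 0 0 0;0 4 0 0 0 0;0 0 0 0 0 0")

```text
t: 7.8
position: [0.6016, -0.0078, 0.1324]
ee_rot: [-0.117, 2.168, -2.168]
wrist_force: [-0.2, 0.4, 0.1]
opening: 0.0
```

```bash
python3 rl.py -.05 0 .129
```

```text
t 7.8 cop mm [-48.6   0.4 132.4] F [-0.2  0.4  0.1]
[1.3 3.5 0.4] [ 0.0005 -0.0002  0.0022]
```

>>> step_arm(targets="0 2 0 0 0 0;0 2 0 0 0 0;0 2 0 0 0 0;0 2 0 0 0 0;0 0 0 0 0 0")

```text
t: 8.3
position: [0.6022, -0.0078, 0.1288]
ee_rot: [-0.115, 2.166, -2.167]
wrist_force: [-10.6, 0.4, 30.2]
opening: -0.002
```

```bash
python3 rl.py -.05 0 .129
```

```text
t 8.3 cop mm [-48.    0.3 128.8] F [-10.6   0.4  30.2]
[ 2.  -0.2  0.3] [-0.0003  0.0001 -0.0003]
```

The lid is down: the tip height is 0.110 and the force rose to 30 N. I'll lift off and move over the large key.

>>> step_arm(targets="0 -20 0 0 0 0;0 -35 0 0 0 0;0 -40 0 0 0 0;15 -15 -10 0 0 0;30 0 -25 0 0 0;30 0 -25 0 0 0;0 0 0 0 0 0;0 0 0 0 0 0")

```text
t: 9.1
position: [0.5215, 0.0443, 0.2356]
ee_rot: [-0.115, 2.166, -2.166]
wrist_force: [0.1, 0.2, 1.5]
opening: 0.0
```

```bash
python3 wr.py wr4; python3 rl.py -.122 .06 .153
python3 - <<'E'
from h import *; from mv import *
c=np.load("wr4.npy",allow_pickle=True).item()
for n,p in dict(start=(-.122,.06,.114),s2=(-.122,.077,.114),s3=(-.122,.043,.114),lidL=(-.093,.19,.11),lidR=(-.093,-.19,.11),tFL=(-.17,.15,.074)).items(): print(n,proj(c,cop(*p)).round(1))
from plant import eyes
c=eyes.read_camera("side"); a=c["color"][100:280,215:435,::-1]; cv2.imwrite("pics/s4.png",cv2.resize(a,None,fx=3.3,fy=3.3,interpolation=cv2.INTER_CUBIC))
E
```

```text
9.1 [0.5214846  0.04430226 0.23560099] [0.13591827 0.18413929 1.54024081]
t 9.15 cop mm [-121.9   60.1  235.7] F [-0.2 -0.6 -0.1]
[ 0.3 82.7  0. ] [-0.0004  0.0003 -0.0017]
start [[320.1 189.9]]
s2 [[300.5 189.9]]
s3 [[339.7 189.9]]
lidL [[169.7 156.4]]
lidR [[597.6 158. ]]
tFL [[234.3 222.7]]
```

View pics/wr4.png

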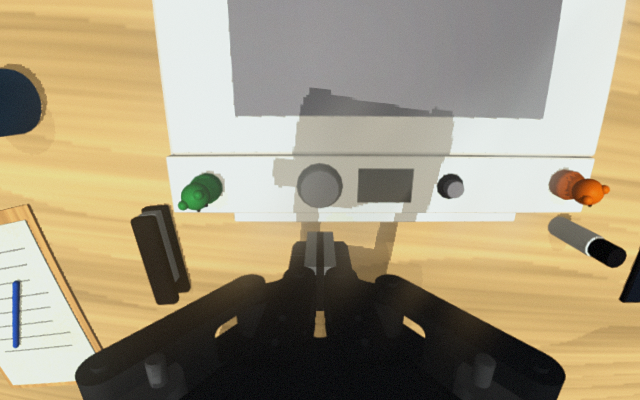

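View pics/s4.png

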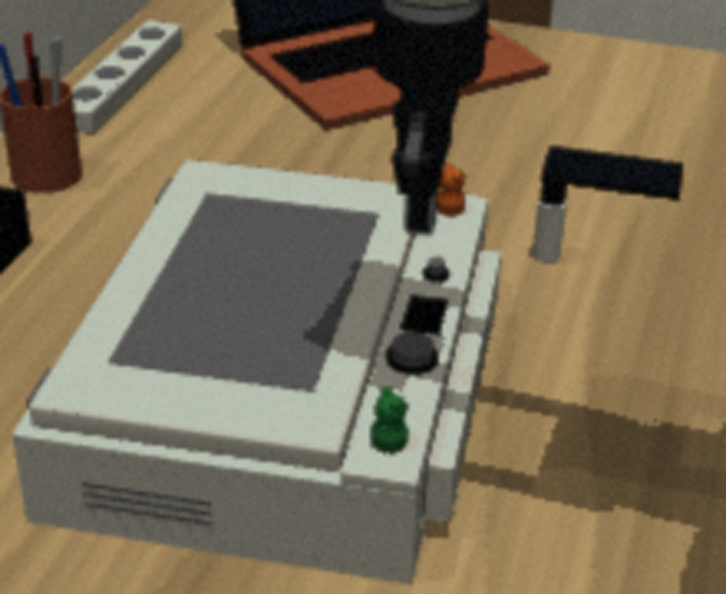

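The lid is flat, the tray is home, and the toys are in place. The key is at (320,185), right ahead of the tips, so I'll press it.

>>> step_arm(targets="0 30 0 0 0 0;0 30 0 0 0 0;0 18 0 0 0 0;0 7 0 0 0 0;0 4 0 0 0 0;0 4 0 0 0 0;0 4 0 0 0 0;0 4 0 0 0 0;0 4 0 0 0 0;0 2 0 0 0 0")

```text
t: 10.2
position: [0.5222, 0.0439, 0.1285]
ee_rot: [-0.113, 2.166, -2.166]
wrist_force: [1.4, -1.0, 3.2]
opening: -0.003
```

```bash
python3 rl.py -.122 .06 .126
```

```text
t 10.2 cop mm [-122.2   60.2  128.5] F [ 1.4 -1.   3.2]
[-0.2  2.5  0.2] [-0.0001 -0.0001 -0.0013]
```

>>> step_arm(targets="0 2 0 0 0 0;0 2 0 0 0 0;0 2 0 0 0 0;0 0 0 0 0 0;0 0 0 0 0 0")

```text
t: 10.7
position: [0.5223, 0.0439, 0.1263]
ee_rot: [-0.112, 2.165, -2.166]
wrist_force: [-10.5, -0.2, 39.2]
opening: -0.002
```

```bash
python3 rl.py -.122 .06 .126
```

```text
t 10.7 cop mm [-122.1   60.1  126.3] F [-10.5  -0.2  39.2]
[-0.1  0.3  0.1] [-0.0005  0.0001 -0.0026]
```

The key is bottomed, with the tip at 0.1075 and 39 N. I'll release straight up and move away.

>>> step_arm(targets="0 -6 0 0 0 0;0 -15 0 0 0 0;0 -40 0 0 0 0;0 -45 0 0 0 0;0 -45 0 0 0 0;20 0 0 0 0 0;40 0 0 0 0 0;30 0 0 0 0 0;0 0 0 0 0 0;0 0 0 0 0 0")

```text
t: 11.7
position: [0.4319, 0.0344, 0.2735]
ee_rot: [-0.114, 2.167, -2.167]
wrist_force: [0.7, -0.2, 0.0]
opening: -0.002
```

```bash
python3 wr.py wr5
python3 - <<'E'
from h import *; from mv import *
c=np.load("wr5.npy",allow_pickle=True).item()
for n,p in dict(start=(-.122,.06,.114),lidL=(-.093,.19,.11),lidR=(-.093,-.19,.11),tFL=(-.17,.15,.074),tFR=(-.17,-.15,.074)).items(): print(n,proj(c,cop(*p)).round(1))
from plant import eyes,bot
print(bot.state()["t"],bot.state()["wrist_force"])
c=eyes.read_camera("side"); a=c["color"][100:350,215:450,::-1]; cv2.imwrite("pics/s5.png",cv2.resize(a,None,fx=2.4,fy=2.4,interpolation=cv2.INTER_CUBIC))
c=eyes.read_camera("top"); a=c["color"][130:310,150:500,::-1]; cv2.imwrite("pics/t5.png",cv2.resize(a,None,fx=2.2,fy=2.2,interpolation=cv2.INTER_CUBIC))
E
```

```text
11.7 [0.4318712  0.03442823 0.27352247] [ 0.73049961 -0.15141336  0.01203403]
start [[319.6  82.7]]
lidL [[176.6  51.3]]
lidR [[584.4  56.1]]
tFL [[236.8 132.2]]
tFR [[509.5 133. ]]
11.75 [-0.01029684  0.93661434  0.5441493 ]
```

View pics/wr5.png

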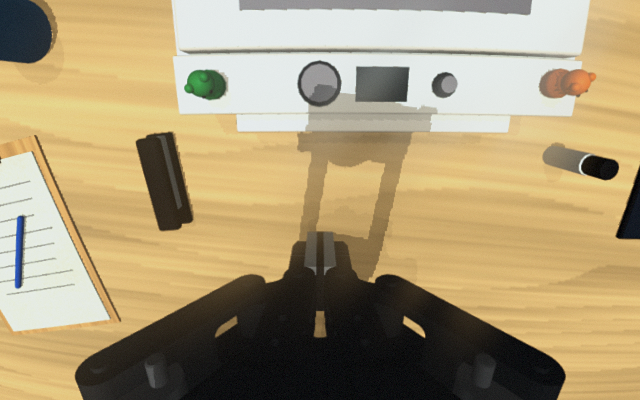

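View pics/s5.png

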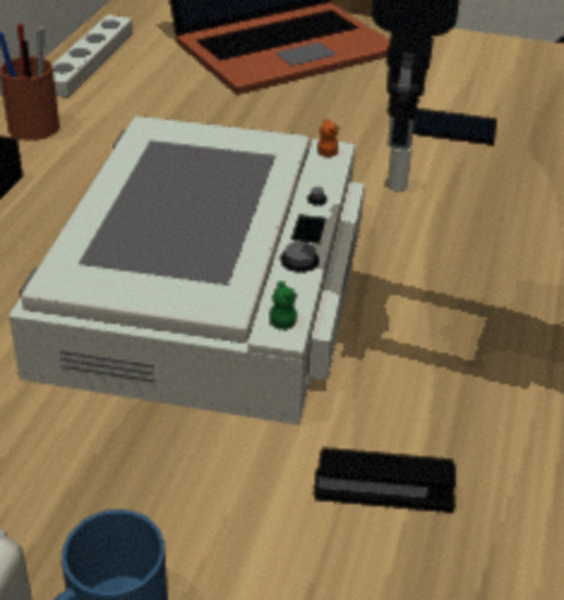

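View pics/t5.png

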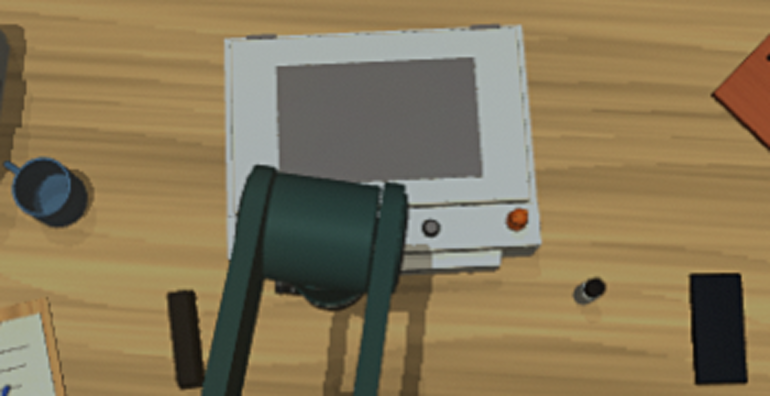

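The tray's front edge is at row 132 (132.2 predicted for home), the lid lies flat, and the key is back up. The toys, stapler, glue, mug and phone stand where they were, and the tool is clear. I'll hand the job in.

```bash
python3 -c "
from plant import bot
print(bot.job_done())"
```

```text
the job is handed in; nothing more can be done
None
```

I pushed the tray home, pushed the lid down flat, then pressed the large key right down and let it come up. All three were done with shut fingertips, and nothing was gripped. The job was handed in about 12 s into the 48 s allowed; it reported no verdict.

- **Tray:** it met its stop at about 8 N. In the last wrist picture its front edge lies within a pixel of where a fully home tray should be.
- **Lid:** it was pressed to the expected 110 mm shut height with 30 N and looks flat in all three camera views.
- **Large key:** it stopped under 39 N with the tip at about 107.5 mm (fully down is 108 mm). The last pictures show it up again.
- **Everything else:** the small key was not touched. The toys, stapler, glue stick, mug and phone look unmoved, and the gripper was clear of everything at the end.

**One disagreement:** the large key's position differed by about 3–5 pixels (roughly 4 mm) between my fitted model and two of the wrist pictures. That was within the key's radius, so I pressed at the fitted position, and in the last picture the two agreed.

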